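# Pick the heavier balance weight by feel and present it

### The arm

A 6-joint arm with a two-finger parallel gripper is mounted at the origin on a cart in front of the work surface, level with it; the furniture and walls round the work are solid. World frame = base frame: x ahead of the robot, y to its left, z up, the work surface at z = 0. Lengths are in mm, angles in rad, forces in N, time in s.
With the tool pointing down it reaches from about 275 to 750 mm from the base axis. Payload 10.2 kg.
Tool frame: the origin (TCP) lies midway between the tips of the shut fingers; the grasp point (between the pads) lies 19 mm behind it; z points along the fingers, y is the line along which they close (so a half turn about z gives the same grasp; the last joint's range is limited). The gripper opens to 85 mm and grips with 20 to 120 N. Pads are 22 mm wide; open, the fingers measure 114 mm over their backs; the gripper's body (76 mm by 85 mm) begins 54 mm behind the grasp point. The pads swing forward as they close: fully open they stand 13 mm farther back than shut.
Start: joints at [-1.538, 0.313, 1.498, -0, 1.331, -0.223], TCP at [132.822, -507.927, 231.294] pointing down, gripper open.
Joint ranges: [-2.94, 2.94], [-0.97, 2.17], [0.19, 2.56], [-1.23, 4.37], [0.02, 3.11], [-2.88, 2.88]. Speed limits (rad/s): [2.39, 2.39, 3.01, 3.14, 3.14, 3.14].

### API

Orientations are given as a unit quaternion [w, x, y, z].
In Python, from rig import sense, capture, finish_job, find_in, place_of gives the robot as it stands. The module is installed in compiled form; this text tells all that it offers.
- The arm moves only by the shell command python3 -m jog 'ROWS' [FORCE]. ROWS is JSON, a list of rows, each an object of numbers: "tx", "ty", "tz": the shift along the tool's x, y, z in mm; "ax", "ay", "az": the turn, a rotation vector about the tool's x, y, z in rad; "jaw": the closure, from -1 (fully open) to 1 (shut), so that 0 is half open. In form: [{"tx": .., "ty": .., "tz": .., "ax": .., "ay": .., "az": .., "jaw": ..}, ...]. A call has 1 to 5 rows; each row shifts and turns the commanded pose from where the row before left it, along the tool's axes as they then stand; what a row does not reach is not made up. A row lasts 1/8 s, in which the tool goes at most 62.5 mm and 10.7 degrees, less where a joint would pass 70% of its speed; a pose out of reach is approached as far as the arm can. A call with a gripper value outside its range is refused whole. The fingers move at their own pace and stop on an object; FORCE is the grip in N (left out, the last holds). Time passes only in rows, so rows that do not move let the fingers close. It gives the time, the measured TCP pose, the force, the opening and the grip force at its end, in the units of the state.
- sense(): the state, without advancing time (a new reading comes with each control period).
- capture(name): name is "side" or "top" or "wrist"; returns a dict with "color" (400x640x3 uint8, red, green, blue), "depth" (400x640 float32, mm along the optical axis (not along the pixel's ray), 0 where there is no reading), "fx", "fy", "cx", "cy" (pixels), "camera_from_world" (4x4, takes a point from world to camera coordinates); the wrist camera has in their place "mount" (4x4, takes a point from camera to tool coordinates, whose origin is the TCP and whose axes are the flange's). Camera axes: x right, y up, looking along -z (the intrinsics and any distortion apply to the point x, -y, -z); pixel columns grow to the right and rows downward; lengths in mm; the calibration is good to about 2 mm. A picture is of the moment at which its call begins: read the wrist's pose just before it.
- finish_job(): hands the job in; it is judged then, once.
Trained networks look in the newest picture that a camera, given by its name, has taken for a name from the list of things; names that differ only in an ending like _2 or _b are one class to them, and where a whole thing is asked for, a point or a joint stands for the part that bears it (a point fixed in the world has none). Each returns a list of dicts, best first, with "conf" (0 to 1); they miss things now and then, are a little off and sometimes report something else, mostly with a low value. They report only what shows in the picture. A call takes as long as a camera call. They do not tell look-alikes from the thing itself.
- find_in(query, camera): "centre" ([column, row] in pixels, amid what is visible of it).
- place_of(query, camera): "centre" ([column, row] in pixels: a listed point, or the origin of a listed thing).
The state is a dict: "time_s": time; "joints": joint angles; "dq": joint speeds; "tau": joint torques, N m; "eef_pos": TCP position; "ee_rot": TCP orientation; "force": force on the tool from outside, world axes, zero at the start; "wrist_torque": the same for the moment, N m; "grip_width": opening from 0.0 (shut) to 1.0 (fully open); "grip_force": force on a finger pad.
Only numpy, scipy, OpenCV 4.12 (cv2) and the standard library are available. Lean on these libraries where they do the work, as an engineer would, in place of code of your own. Each camera call takes 0.05 s, during which the arm holds its last target. There are 200 camera calls.

### The job

The two brass balance weights in the wooden rack look alike, but their cores differ: lift the left one (as the robot sees it) a few centimetres straight up to feel its weight and set it back upright in its nest, then do the same feel with the right one. Finish holding the heavier one upright and still, about a hand's breadth above the round black magnetic base behind the rack, ready to be screwed on, without putting it down or letting go, while the lighter one stands back in its own nest; if they differ by less than 30 g either will do. Leave the tin, the wood offcut and the block battery where they are and never tip a weight over.

Things in the scene. Friction and masses are not known exactly. Their poses are not given: they have to be found in the camera images.
- weight_a: One of two identical-looking brass turned fittings used as balance weights: round, standing on end, 26 mm across and 66 mm tall, with shallow waists (treat as a plain cylinder). Origin at the centre of its underside, z up along its length. Mass unknown, between 0.1 and 0.4 kg, centre of mass near mid height. Starts in either nest of the rack.
- weight_b: The other brass balance weight, same shape and origin, mass also unknown (0.1 to 0.4 kg); either of the two may be the heavier.
- rack: Light wooden board, fixed, 66 x 170 x 20 mm, with two round nests 110 mm apart (32 mm wide, 12 mm deep). Origin at the centre of its underside; its y axis runs along the board toward the left nest, x across it, z up. Top 20 mm above the bench.
- left_nest (a point): Centre of the floor of the left nest (8 mm above the bench, 12 mm below the board's top), at +55 mm along the rack's y. Axes as the rack's. Each nest has a firm rubber disc for a floor, which gives only 0.05 mm per newton: too little to see, but the judge reads from it what stood there at the start.
- right_nest (a point): Centre of the floor of the right nest, 8 mm above the bench, at -55 mm along the rack's y.
- base: Low round black rubber magnetic base with a steel nut on top, fixed on the bench behind the rack (farther from the robot), 62 mm across, 32 mm tall with the nut (rubber alone 22 mm). Origin at the centre of its underside, z up. Nothing stands between it and the rack; left of the rack and nearer the robot are a vice and a pipe clamped in it, up to about 170 mm high.
- tin: Round red tin with a pale lid, 72 mm across and 32 mm tall, to the right beyond the rack; leave alone. Origin at the centre of its underside.
- block: Beech wood offcut, 45 x 90 x 22 mm, to the left beyond the base; leave alone. Origin at the centre of its underside.
- small_battery: Rectangular block battery lying flat, 26 x 52 x 17 mm, beside the left end of the rack; leave alone. Origin at the centre of its underside.
Things that resemble listed ones, but are neither listed nor needed, are in the scene too. Leave any green or turquoise look-alike of the weight_a alone.

How it is judged (in metres and radians):
On the way, in this order (a step that is already met when the one before it is completed fails the run):
1. the weight from the left nest is lifted clear above it while the other stands in the right nest ((((horizontal distance between weight_a and left_nest below 0.045 m and z of weight_a in the frame of left_nest above 0.022 m and contact force between weight_a and the fingers above 0.5 N) and (horizontal distance between weight_b and right_nest below 0.008 m and z of weight_b in the frame of right_nest below 0.004 m and angle between weight_b's own z axis and vertical below 0.12 rad)) or ((horizontal distance between weight_b and left_nest below 0.045 m and z of weight_b in the frame of left_nest above 0.022 m and contact force between weight_b and the fingers above 0.5 N) and (horizontal distance between weight_a and right_nest below 0.008 m and z of weight_a in the frame of right_nest below 0.004 m and angle between weight_a's own z axis and vertical below 0.12 rad)))), for 0.2 s.
2. that weight stands in the left nest again and the one from the right nest is lifted clear above it ((((horizontal distance between weight_a and right_nest below 0.045 m and z of weight_a in the frame of right_nest above 0.022 m and contact force between weight_a and the fingers above 0.5 N) and (horizontal distance between weight_b and left_nest below 0.008 m and z of weight_b in the frame of left_nest below 0.004 m and angle between weight_b's own z axis and vertical below 0.12 rad)) or ((horizontal distance between weight_b and right_nest below 0.045 m and z of weight_b in the frame of right_nest above 0.022 m and contact force between weight_b and the fingers above 0.5 N) and (horizontal distance between weight_a and left_nest below 0.008 m and z of weight_a in the frame of left_nest below 0.004 m and angle between weight_a's own z axis and vertical below 0.12 rad)))), for 0.2 s.
At the end, for the whole second after the job is handed in: The heavier weight (either if under 30 g apart) is gripped, upright within 0.2 rad, still, underside 40 to 200 mm above the base's nut, axis within 30 mm of its centre; the other stands upright in its own nest (within 8 mm, on its floor), untouched, at rest (((horizontal distance between weight_a and base below 0.03 m and z of weight_a in the frame of base between 0.072 and 0.232 m and angle between weight_a's own z axis and vertical below 0.2 rad and linear speed of each of weight_a, weight_b below 0.02 m/s and contact force between weight_a and the fingers above 0.5 N and ((horizontal distance between weight_b and left_nest below 0.008 m and z of weight_b in the frame of left_nest below 0.004 m and angle between weight_b's own z axis and vertical below 0.12 rad) or (horizontal distance between weight_b and right_nest below 0.008 m and z of weight_b in the frame of right_nest below 0.004 m and angle between weight_b's own z axis and vertical below 0.12 rad)) and distance of weight_b from where it was at the start of the episode below 0.012 m and contact force between weight_b and the arm below 0.1 N and contact force between weight_b and the fingers below 0.1 N and contact force between weight_b and rack below 2.75 N) or (horizontal distance between weight_b and base below 0.03 m and z of weight_b in the frame of base between 0.072 and 0.232 m and angle between weight_b's own z axis and vertical below 0.2 rad and linear speed of each of weight_b, weight_a below 0.02 m/s and contact force between weight_b and the fingers above 0.5 N and ((horizontal distance between weight_a and left_nest below 0.008 m and z of weight_a in the frame of left_nest below 0.004 m and angle between weight_a's own z axis and vertical below 0.12 rad) or (horizontal distance between weight_a and right_nest below 0.008 m and z of weight_a in the frame of right_nest below 0.004 m and angle between weight_a's own z axis and vertical below 0.12 rad)) and distance of weight_a from where it was at the start of the episode below 0.012 m and contact force between weight_a and the arm below 0.1 N and contact force between weight_a and the fingers below 0.1 N and (((horizontal distance between weight_a and left_nest below 0.008 m and z of weight_a in the frame of left_nest below 0.004 m and angle between weight_a's own z axis and vertical below 0.12 rad) and distance of right_nest from where it was at the start of the episode above 0.000108 m) or ((horizontal distance between weight_a and right_nest below 0.008 m and z of weight_a in the frame of right_nest below 0.004 m and angle between weight_a's own z axis and vertical below 0.12 rad) and distance of left_nest from where it was at the start of the episode above 0.000108 m))))); the arm keeps its last pose, push and grip.
It fails at once if the red tin with screws is moved more than 20 mm (distance of tin from where it was at the start of the episode above 0.02 m).
It fails at once if the beech offcut is moved more than 20 mm (distance of block from where it was at the start of the episode above 0.02 m).
It fails at once if the block battery is moved more than 20 mm (distance of small_battery from where it was at the start of the episode above 0.02 m).
It fails at once if a weight is tipped over (angle between any of weight_a, weight_b's own z axis and vertical above 0.6 rad).
It also fails if it takes over 72 s, if anything falls off the work surface, if the arm or the gripper's body presses on something with over 40 N, if the wrist force passes 120 N, or if a joint passes its speed limit or range.

## Working session

There is one attempt and no reset: what is moved stays moved. The work goes in short steps, Python scripts to look and compute and a shell command to move; the robot and the scene stay as the last step left them, time stands still between calls to the robot, and variables do not carry over. Pictures are saved under pics/ and viewed, at most 10 in all, crops included, and the job is handed in when it is done.

```bash
mkdir -p pics; cat > h.py <<'E'
import numpy as np,cv2
from rig import *
def back(c,u,v,z=None,d=None):
    T=np.linalg.inv(c["camera_from_world"]); r=np.array([(u-c["cx"])/c["fx"],-(v-c["cy"])/c["fy"],-1.])
    R=T[:3,:3]@r; o=T[:3,3]
    return o+R*(d if z is None else (z-o[2])/R[2])
E
python3 - <<'E'
from h import *
s=sense();print({k:np.round(v,3).tolist() for k,v in s.items()})
for n in("top","side"):
    c=capture(n);cv2.imwrite(f"pics/{n}0.png",c["color"][:,:,::-1]);print(n,c.keys())
    for q in("weight_a","rack","left_nest","right_nest","base","tin","block","small_battery"):
        for f in(find_in,place_of):
            for r in f(q,n)[:4]:
                u,v=r["centre"];d=c["depth"][int(v),int(u)]
                print(q,f.__name__[:5],np.round([u,v],1),round(r["conf"],2),np.round(back(c,u,v,d=d)) if d>0 else None, np.round(back(c,u,v,z=8)))
E
```

```text
{'time_s': 0.0, 'joints': [-1.538, 0.313, 1.498, -0.0, 1.331, -0.223], 'dq': [0.001, 0.002, -0.002, -0.001, -0.001, -0.0], 'tau': [0.001, -41.226, -25.974, -0.0, 0.004, 0.0], 'eef_pos': [132.816, -507.659, 230.702], 'ee_rot': [-0.001, 0.992, 0.128, 0.0], 'force': [-0.274, 0.124, -0.235], 'wrist_torque': [0.009, -0.028, 0.022], 'grip_force': 0.0, 'grip_width': 1.003}
top dict_keys(['color', 'depth', 'fx', 'fy', 'cx', 'cy', 'camera_from_world'])
weight_a call [425.1 218. ] 0.83 [ 528. -323.   72.] [ 535. -333.    8.]
weight_a call [268.2 201.1] 0.54 [568. -47.  64.] [576. -39.   8.]
weight_a call [294.5 245.5] 0.5 [488. -93.  60.] [491. -88.   8.]
weight_a call [372.9 204.4] 0.48 [ 556. -233.   66.] [ 564. -237.    8.]
weight_a call [369.1 209. ] 0.77 [ 548. -226.   67.] [ 555. -230.    8.]
weight_a call [266.2 208.7] 0.72 [563. -33.  -2.] [562. -35.   8.]
weight_a call [424.8 218.5] 0.61 [ 528. -323.   65.] [ 534. -333.    8.]
weight_a call [297.2 244.3] 0.52 [489. -98.  64.] [493. -93.   8.]
rack call [399.  219.6] 0.91 [ 532. -284.   17.] [ 533. -285.    8.]
rack call [398.8 214.9] 
[... 1740 characters left out ...]
  8.]
base call [341.2 191.5] 0.78 [ 654. -163.   23.] [ 662. -146.    8.]
base call [341.5 194.9] 0.91 [ 652. -169.   18.] [ 658. -157.    8.]
base call [383.3 241.4] 0.38 [ 657. -332.   34.] [ 672. -308.    8.]
tin call [312.9 258.5] 0.73 [ 526. -344.   58.] [ 541. -299.    8.]
tin call [385.1 235.2] 0.66 [ 668. -318.   33.] [ 683. -295.    8.]
tin call [385.6 243. ] 0.81 [ 663. -331.   28.] [ 674. -314.    8.]
block call [333.5 148.6] 0.95 [703.  -8.  21.] [712.  12.   8.]
block call [332.9 149.6] 0.72 [700. -13.  22.] [709.   9.   8.]
small_battery call [294.  204.1] 0.44 [ 556. -159.   18.] [ 559. -147.    8.]
small_battery call [297.2 210.1] 0.74 [ 556. -178.   17.] [ 559. -167.    8.]
```

View pics/top0.png

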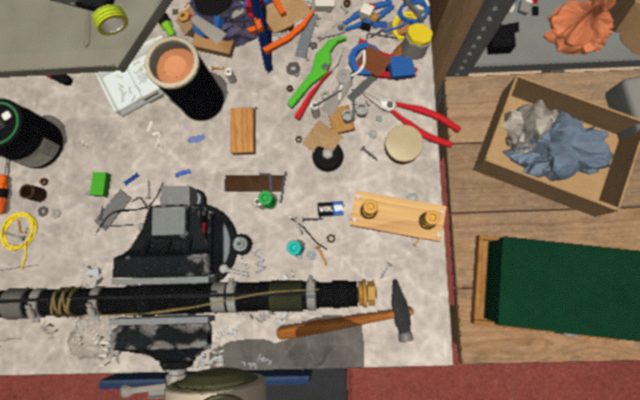

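View pics/side0.png

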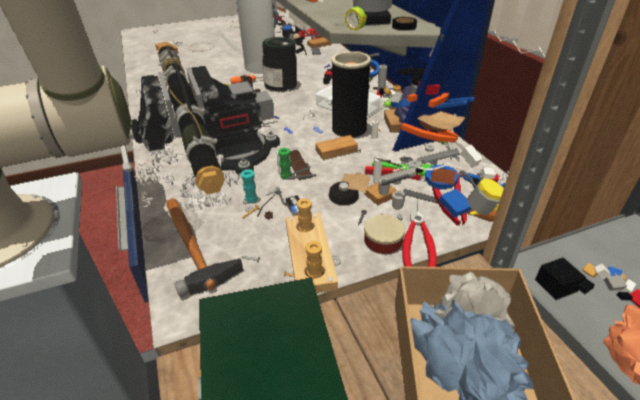

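```bash
python3 - <<'E'
from h import *
c=capture("top");D=c["depth"];v,u=np.mgrid[0:400,0:640]
T=np.linalg.inv(c["camera_from_world"])
P=np.stack([(u-c["cx"])/c["fx"]*D,-(v-c["cy"])/c["fy"]*D,-D],-1)@T[:3,:3].T+T[:3,3]
x,y,z=P[...,0],P[...,1],P[...,2]
box=(D>0)&(x>450)&(x<620)&(y<-185)&(y>-400)
m=box&(z>12)&(z<30)
m2=box&(z>12)
print(cv2.minAreaRect(np.float32(P[m][:,:2])),m.sum())
w=(box&(z>60)).astype(np.uint8);n,l=cv2.connectedComponents(w)
for i in range(1,n):
    q=P[l==i];print(len(q),q.mean(0),q.min(0),q.max(0))
b=(D>0)&(x>600)&(x<700)&(y<-110)&(y>-195)&(z>14)&(z<45);n,l=cv2.connectedComponents(b.astype(np.uint8))
for i in range(1,n):
    q=P[l==i]
    if len(q)>20:print("base?",len(q),q.mean(0),q.min(0),q.max(0))
for nm,zz in(("pipe",(100,250)),):
    q=P[(D>0)&(x>300)&(x<650)&(y>-400)&(y<100)&(z>90)&(z<250)];print("high",q.min(0),q.max(0))
h=P[(D>0)&(x>300)&(x<650)&(y>-420)&(y<-190)&(z>20)&~m2];print("near",h.min(0),h.max(0))
print(T[:3,3])
cv2.imwrite("pics/crop.png",cv2.resize(c["color"][130:310,250:460,::-1],None,fx=3.3,fy=3.3,interpolation=2))
E
```

```text
((513.2664184570312, -275.09564208984375), (170.23007202148438, 121.98628234863281), 77.84001922607422) 2745
173 [ 551.97383921 -227.44549109   71.15231374] [ 539.78085401 -240.34507158   62.42887373] [ 564.87231071 -215.49022783   76.63738588]
184 [ 529.21166749 -334.2491458    70.92938186] [ 517.11821103 -347.22953239   60.58137188] [ 541.71346065 -322.20574298   76.65291939]
base? 1037 [ 669.64083873 -149.70782668   21.41272218] [ 632.81313927 -183.20995748   14.3223633 ] [ 699.78926606 -110.00562192   32.78727217]
high [ 300.01651621 -226.72367789   90.22923125] [590.78277793  99.99643349 241.58074546]
near [ 315.65237484 -419.9543611    20.00097293] [ 649.98263316 -190.01507559  176.16965598]
[ 435.15310995 -177.64435926  946.52251523]
```

View pics/crop.png

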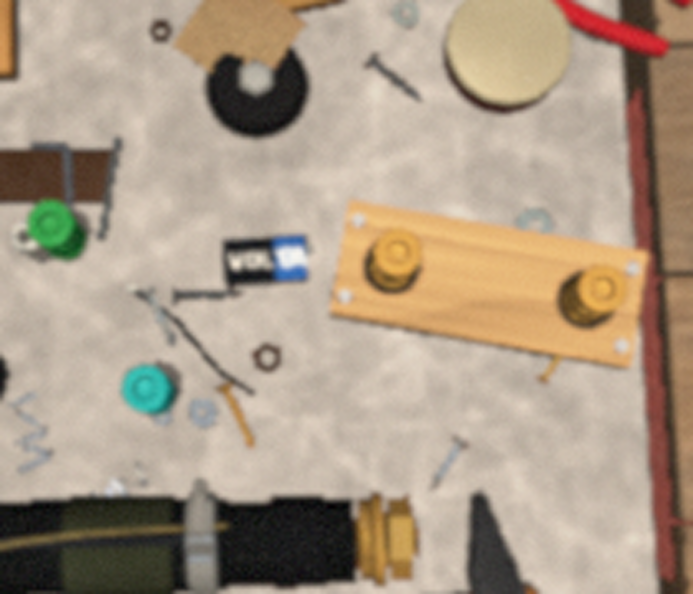

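Candidates in the top picture are the brass weights in the rack at (369,208) left and (430,217) right. Look-alikes are the green one (266,200), the turquoise one (294,247) and the brass pipe end (368,292). I choose the two brass ones in the rack: they sit about 109 mm apart with tops near z = 74, and the crop confirms it. Left is at about (552,-228), right at about (529,-335). Now I'll go above the left one.

```bash
R='{"tx":47.5,"ty":-16.5}'; python3 -m jog '[{"tx":47.5,"ty":-16.5,"jaw":-1},{"tx":47.5,"ty":-16.5,"jaw":-1},{"tx":47.5,"ty":-16.5,"jaw":-1},{"tx":47.5,"ty":-16.5,"jaw":-1},{"tx":47.5,"ty":-16.5,"jaw":-1}]' 30; python3 -m jog '[{"tx":47.5,"ty":-16.5,"jaw":-1},{"tx":47.5,"ty":-16.5,"jaw":-1},{"tx":47.5,"ty":-16.5,"jaw":-1},{"tx":47.5,"ty":-16.5,"jaw":-1},{"tx":47.5,"ty":-16.5,"jaw":-1}]'; python3 -m jog '[{"jaw":-1},{"jaw":-1},{"jaw":-1}]'
cat >> h.py <<'E'
from scipy.spatial.transform import Rotation as Ro
def pose():
    s=sense();return np.array(s["eef_pos"]),Ro.from_quat(np.roll(s["ee_rot"],-1)).as_matrix()
def wcloud():
    p,R=pose();c=capture("wrist");M=np.array(c["mount"]);D=c["depth"];v,u=np.mgrid[0:400,0:640]
    P=np.stack([(u-c["cx"])/c["fx"]*D,-(v-c["cy"])/c["fy"]*D,-D],-1)@M[:3,:3].T+M[:3,3]
    return c,P@R.T+p,D,p,R
def tops(P,D,zlo=62,zhi=85):
    w=((D>0)&(P[...,2]>zlo)&(P[...,2]<zhi)&(P[...,0]>480)).astype(np.uint8)
    n,l=cv2.connectedComponents(w)
    for i in range(1,n):
        q=P[l==i]
        if len(q)>60: print("top",len(q),q.mean(0).round(1),((q.min(0)+q.max(0))/2).round(1),np.ptp(q,0).round(1))
E
python3 - <<'E'
from h import *
c,P,D,p,R=wcloud();print(p,R.round(3));tops(P,D)
cv2.imwrite("pics/w1.png",c["color"][:,:,::-1])
for q in("left_nest","right_nest","weight_a"):
    for r in place_of(q,"wrist")[:3]:
        u,v=map(int,r["centre"]);print(q,r["centre"],round(r["conf"],2),P[v,u].round())
E
```

```text
[ 132.79580809 -507.9248124   231.30495676] [[ 0.967  0.253 -0.   ]
 [ 0.253 -0.967 -0.   ]
 [-0.     0.    -1.   ]]schema error: expected keys tx, ty, tz, ax, ay, az, jaw
schema error: expected keys tx, ty, tz, ax, ay, az, jaw
schema error: expected keys tx, ty, tz, ax, ay, az, jaw
```

View pics/w1.png

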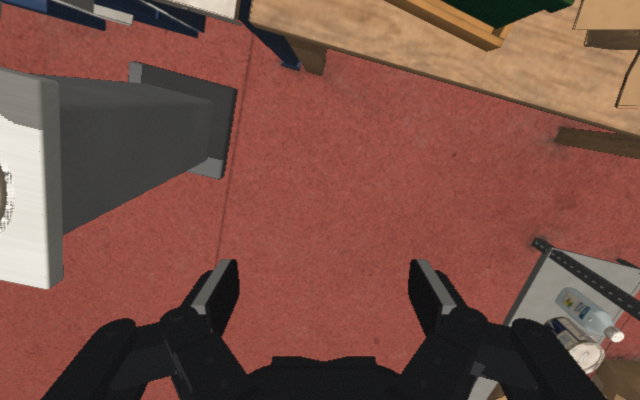

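The rows were refused because every key must be present, so nothing moved. The picture only shows floor and the open fingers at (225,290) and (430,290).

```bash
python3 -m jog '[{"tx":47.5,"ty":-16.5,"tz":0,"ax":0,"ay":0,"az":0,"jaw":-1},{"tx":47.5,"ty":-16.5,"tz":0,"ax":0,"ay":0,"az":0,"jaw":-1},{"tx":47.5,"ty":-16.5,"tz":0,"ax":0,"ay":0,"az":0,"jaw":-1},{"tx":47.5,"ty":-16.5,"tz":0,"ax":0,"ay":0,"az":0,"jaw":-1},{"tx":47.5,"ty":-16.5,"tz":0,"ax":0,"ay":0,"az":0,"jaw":-1}]' 30; python3 -m jog '[{"tx":47.5,"ty":-16.5,"tz":0,"ax":0,"ay":0,"az":0,"jaw":-1},{"tx":47.5,"ty":-16.5,"tz":0,"ax":0,"ay":0,"az":0,"jaw":-1},{"tx":47.5,"ty":-16.5,"tz":0,"ax":0,"ay":0,"az":0,"jaw":-1},{"tx":47.5,"ty":-16.5,"tz":0,"ax":0,"ay":0,"az":0,"jaw":-1},{"tx":47.5,"ty":-16.5,"tz":0,"ax":0,"ay":0,"az":0,"jaw":-1}]'; python3 -m jog '[{"tx":0,"ty":0,"tz":0,"ax":0,"ay":0,"az":0,"jaw":-1},{"tx":0,"ty":0,"tz":0,"ax":0,"ay":0,"az":0,"jaw":-1},{"tx":0,"ty":0,"tz":0,"ax":0,"ay":0,"az":0,"jaw":-1}]'
python3 - <<'E'
from h import *
c,P,D,p,R=wcloud();print(p,R.round(3));tops(P,D)
cv2.imwrite("pics/w2.png",c["color"][:,:,::-1])
for q in("left_nest","right_nest","weight_a","base"):
    for r in place_of(q,"wrist")[:3]:
        u,v=map(int,r["centre"]);print(q,r["centre"],round(r["conf"],2),P[v,u].round())
E
```

```text
time_s: 2.58
eef_pos: [343.0, -367.0, 231.4]
ee_rot: [0.0, 0.992, 0.127, 0.0]
force: [0.7, -0.5, 0.8]
grip_width: 0.998
grip_force: 0.0
time_s: 3.2
eef_pos: [551.9, -227.0, 231.3]
ee_rot: [0.0, 0.992, 0.128, 0.0]
force: [0.3, -0.2, 0.8]
grip_width: 0.998
grip_force: 0.0
time_s: 3.58
eef_pos: [549.9, -228.9, 231.5]
ee_rot: [0.0, 0.992, 0.127, -0.0]
force: [0.7, -0.4, -0.2]
grip_width: 0.997
grip_force: 0.0
[ 549.89875011 -228.94296828  231.50084709] [[ 0.968  0.252  0.   ]
 [ 0.252 -0.968 -0.   ]
 [-0.     0.    -1.   ]]
top 8116 [ 648.8 -496.1   74.3] [ 645.4 -527.2   73.5] [207.8 192.5  23. ]
top 1743 [526.2  58.9  74.4] [536.1  66.7  73.5] [112.3  27.4  23. ]
top 492 [576.9 -43.8  66. ] [576.6 -42.8  65.3] [25.1 26.5  6.6]
top 489 [ 554.7 -229.9   72.7] [ 554.2 -230.1   70.8] [25.1 25.2 10.8]
top 279 [489.6 -93.6  65.9] [489.5 -93.2  65.1] [18.9 25.7  6.1]
top 472 [ 531.8 -335.9   72.5] [ 531.  -336.9   70. ] [25.6 25.4 12.5]
top 387 [ 484. -461.   74.] [ 484.3 -467.9   73.5] [ 8.5 58.1 22.9]
left_nest [326.0, 167.9] 0.49 [ 566. -228.   67.]
right_nest [400.3, 202.2] 0.57 [ 538. -330.   27.]
weight_a [323.8, 167.5] 0.85 [ 565. -225.   65.]
weight_a [399.8, 205.8] 0.81 [ 537. -327.   37.]
weight_a [179.8, 112.6] 0.59 [577. -54.  23.]
base [323.6, 161.1] 0.5 [ 563. -225.   23.]
```

View pics/w2.png

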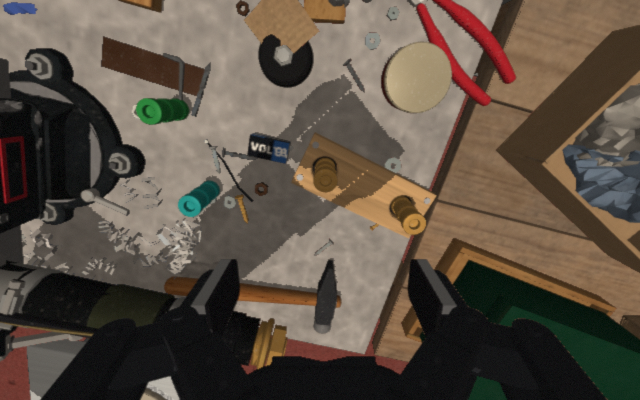

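Wrist picture: left weight (324,172), right (408,215), base nut (285,58). The wrist and top views agree to within 3 mm, so I take left (553,-229) and right (530.5,-335.5). Descending to the left weight with a baseline force reading.

```bash
cat >> h.py <<'E'
def feel(n=14):
    F=[]
    for i in range(n):
        capture("side");s=sense();F.append(list(s["force"])+list(s["tau"][1:3])+[s["tau"][4]])
    F=np.array(F);print("feel",F.mean(0).round(3),"sem",(F.std(0)/n**.5).round(3),"t",sense()["time_s"],np.round(sense()["eef_pos"],1))
E
python3 -m jog '[{"tx":3.2,"ty":0.8,"tz":50,"ax":0,"ay":0,"az":0,"jaw":-1},{"tx":0,"ty":0,"tz":50,"ax":0,"ay":0,"az":0,"jaw":-1},{"tx":0,"ty":0,"tz":47,"ax":0,"ay":0,"az":0,"jaw":-1},{"tx":0,"ty":0,"tz":0,"ax":0,"ay":0,"az":0,"jaw":-1},{"tx":0,"ty":0,"tz":0,"ax":0,"ay":0,"az":0,"jaw":-1}]'
python3 - <<'E'
from h import *
feel()
E
python3 -m jog '[{"tx":0,"ty":0,"tz":25,"ax":0,"ay":0,"az":0,"jaw":-1},{"tx":0,"ty":0,"tz":22,"ax":0,"ay":0,"az":0,"jaw":-1},{"tx":0,"ty":0,"tz":0,"ax":0,"ay":0,"az":0,"jaw":-1},{"tx":0,"ty":0,"tz":0,"ax":0,"ay":0,"az":0,"jaw":0}]'
python3 - <<'E'
from h import *
print(pose()[0]);c,P,D,p,R=wcloud();tops(P,D);cv2.imwrite("pics/w3.png",c["color"][:,:,::-1])
E
```

```text
time_s: 4.45
eef_pos: [554.8, -228.8, 86.5]
ee_rot: [0.001, 0.992, 0.127, 0.001]
force: [0.4, -0.1, 0.5]
grip_width: 0.998
grip_force: 0.0
feel [ 9.0000e-03 -2.3200e-01  1.5700e-01 -5.1546e+01 -2.3026e+01  3.0000e-03] sem [0.131 0.105 0.118 0.118 0.048 0.001] t 5.15 [ 553.9 -228.1   84.3]
time_s: 5.65
eef_pos: [554.4, -228.3, 38.2]
ee_rot: [0.0, 0.992, 0.128, 0.0]
force: [-1.0, 0.3, -0.1]
grip_width: 0.816
grip_force: 0.0
[ 554.35849187 -228.33900822   38.22654044]
top 1579 [ 550.6 -190.4   74.4] [ 546.2 -188.5   73.5] [22.9 17.8 23. ]
top 1575 [ 569.7 -263.6   74.5] [ 564.7 -266.3   73.5] [24.7 14.9 23. ]
top 2849 [ 555.8 -229.3   72.3] [ 554.3 -229.8   70. ] [26.5 25.4 12.8]
top 1543 [490.2 -95.1  65.4] [489.7 -94.6  64.9] [19.5 23.8  5.9]
```

View pics/w3.png

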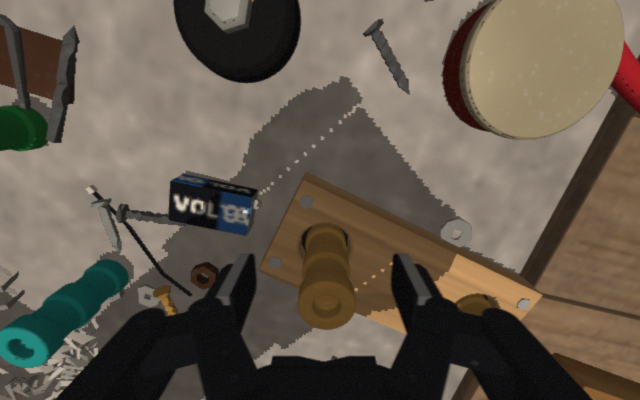

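The weight's rim (327,300) is centred between the pads (240 and 410). Gripping, then lifting 42 mm.

```bash
python3 -m jog '[{"tx":0,"ty":0,"tz":0,"ax":0,"ay":0,"az":0,"jaw":1},{"tx":0,"ty":0,"tz":0,"ax":0,"ay":0,"az":0,"jaw":1},{"tx":0,"ty":0,"tz":0,"ax":0,"ay":0,"az":0,"jaw":1},{"tx":0,"ty":0,"tz":0,"ax":0,"ay":0,"az":0,"jaw":1},{"tx":0,"ty":0,"tz":0,"ax":0,"ay":0,"az":0,"jaw":1}]' 40
python3 -m jog '[{"tx":0,"ty":0,"tz":-7,"ax":0,"ay":0,"az":0,"jaw":1},{"tx":0,"ty":0,"tz":-15,"ax":0,"ay":0,"az":0,"jaw":1},{"tx":0,"ty":0,"tz":-20,"ax":0,"ay":0,"az":0,"jaw":1},{"tx":0,"ty":0,"tz":0,"ax":0,"ay":0,"az":0,"jaw":1},{"tx":0,"ty":0,"tz":0,"ax":0,"ay":0,"az":0,"jaw":1}]'
python3 - <<'E'
from h import *
capture("side");capture("side");feel(24)
E
```

```text
time_s: 6.32
eef_pos: [554.2, -228.3, 37.7]
ee_rot: [0.0, 0.992, 0.128, 0.0]
force: [0.1, -0.7, 3.3]
grip_width: 0.289
grip_force: 39.4
time_s: 6.95
eef_pos: [553.6, -227.8, 78.8]
ee_rot: [-0.0, 0.992, 0.128, -0.0]
force: [-0.4, -0.4, -2.5]
grip_width: 0.286
grip_force: 39.4
feel [ 1.2800e-01 -3.4000e-02 -2.4650e+00 -5.3163e+01 -2.3646e+01  3.0000e-03] sem [0.097 0.102 0.097 0.011 0.004 0.   ] t 8.25 [ 553.9 -228.1   79.3]
```

```bash
python3 -m jog '[{"tx":0,"ty":0,"tz":18,"ax":0,"ay":0,"az":0,"jaw":1},{"tx":0,"ty":0,"tz":15,"ax":0,"ay":0,"az":0,"jaw":1},{"tx":0,"ty":0,"tz":6,"ax":0,"ay":0,"az":0,"jaw":1},{"tx":0,"ty":0,"tz":3,"ax":0,"ay":0,"az":0,"jaw":1},{"tx":0,"ty":0,"tz":0,"ax":0,"ay":0,"az":0,"jaw":1}]'
python3 -m jog '[{"tx":0,"ty":0,"tz":0,"ax":0,"ay":0,"az":0,"jaw":1},{"tx":0,"ty":0,"tz":0,"ax":0,"ay":0,"az":0,"jaw":1},{"tx":0,"ty":0,"tz":0,"ax":0,"ay":0,"az":0,"jaw":1}]'
```

```text
time_s: 8.88
eef_pos: [554.0, -228.1, 37.9]
ee_rot: [0.0, 0.992, 0.128, 0.0]
force: [-1.5, 0.2, 0.2]
grip_width: 0.286
grip_force: 39.5
time_s: 9.25
eef_pos: [554.1, -228.1, 37.6]
ee_rot: [0.0, 0.992, 0.128, 0.0]
force: [-2.4, 1.4, 4.9]
grip_width: 0.289
grip_force: 39.6
```

```bash
python3 -m jog '[{"tx":0,"ty":0,"tz":0,"ax":0,"ay":0,"az":0,"jaw":0},{"tx":0,"ty":0,"tz":0,"ax":0,"ay":0,"az":0,"jaw":-0.5},{"tx":0,"ty":0,"tz":0,"ax":0,"ay":0,"az":0,"jaw":-1},{"tx":0,"ty":0,"tz":0,"ax":0,"ay":0,"az":0,"jaw":-1},{"tx":0,"ty":0,"tz":-10,"ax":0,"ay":0,"az":0,"jaw":-1}]'
python3 -m jog '[{"tx":0,"ty":0,"tz":-36,"ax":0,"ay":0,"az":0,"jaw":-1},{"tx":0,"ty":0,"tz":-36,"ax":0,"ay":0,"az":0,"jaw":-1},{"tx":-24.5,"ty":48.5,"tz":0,"ax":0,"ay":0,"az":0,"jaw":-1},{"tx":-24.5,"ty":48.5,"tz":0,"ax":0,"ay":0,"az":0,"jaw":-1},{"tx":0,"ty":0,"tz":0,"ax":0,"ay":0,"az":0,"jaw":-1}]'
python3 - <<'E'
from h import *
capture("side");c,P,D,p,R=wcloud();print(p);tops(P,D)
cv2.imwrite("pics/w4.png",c["color"][:,:,::-1])
E
```

```text
time_s: 9.88
eef_pos: [553.5, -227.9, 47.0]
ee_rot: [-0.0, 0.992, 0.128, -0.001]
force: [0.3, 0.3, 0.2]
grip_width: 1.003
grip_force: 0.0
time_s: 10.5
eef_pos: [530.0, -337.6, 119.9]
ee_rot: [0.001, 0.992, 0.126, 0.0]
force: [0.5, 1.0, 0.6]
grip_width: 0.998
grip_force: 0.0
[ 530.58606033 -335.55631554  119.71422358]
top 11565 [ 639.4 -483.6   72.2] [ 635.2 -502.8   73.5] [143.6 144.1  23. ]
top 1468 [ 554.3 -230.3   72.4] [ 553.4 -229.5   69.7] [25.7 25.9 12.5]
top 1114 [ 532.1 -336.7   72.6] [ 530.8 -337.    70.5] [25.7 25.1 11.8]
```

View pics/w4.png

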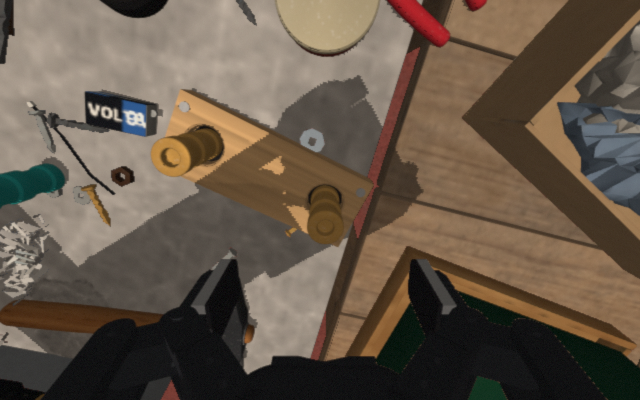

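The left weight is back upright in its nest (173,155), at the same coordinates. The right one (325,215) is under the gripper.

```bash
python3 -m jog '[{"tx":0,"ty":0.5,"tz":36,"ax":0,"ay":0,"az":0,"jaw":-1},{"tx":0,"ty":0,"tz":0,"ax":0,"ay":0,"az":0,"jaw":-1},{"tx":0,"ty":0,"tz":0,"ax":0,"ay":0,"az":0,"jaw":-1},{"tx":0,"ty":0,"tz":0,"ax":0,"ay":0,"az":0,"jaw":-1}]'
python3 - <<'E'
from h import *
feel(20)
E
python3 -m jog '[{"tx":0,"ty":0,"tz":25,"ax":0,"ay":0,"az":0,"jaw":-1},{"tx":0,"ty":0,"tz":21,"ax":0,"ay":0,"az":0,"jaw":-1},{"tx":0,"ty":0,"tz":0,"ax":0,"ay":0,"az":0,"jaw":-1},{"tx":0,"ty":0,"tz":0,"ax":0,"ay":0,"az":0,"jaw":0},{"tx":0,"ty":0,"tz":0,"ax":0,"ay":0,"az":0,"jaw":1}]'
python3 -m jog '[{"tx":0,"ty":0,"tz":0,"ax":0,"ay":0,"az":0,"jaw":1},{"tx":0,"ty":0,"tz":0,"ax":0,"ay":0,"az":0,"jaw":1},{"tx":0,"ty":0,"tz":0,"ax":0,"ay":0,"az":0,"jaw":1},{"tx":0,"ty":0,"tz":0,"ax":0,"ay":0,"az":0,"jaw":1},{"tx":0,"ty":0,"tz":0,"ax":0,"ay":0,"az":0,"jaw":1}]' 40
python3 -m jog '[{"tx":0,"ty":0,"tz":-7,"ax":0,"ay":0,"az":0,"jaw":1},{"tx":0,"ty":0,"tz":-15,"ax":0,"ay":0,"az":0,"jaw":1},{"tx":0,"ty":0,"tz":-20,"ax":0,"ay":0,"az":0,"jaw":1},{"tx":0,"ty":0,"tz":0,"ax":0,"ay":0,"az":0,"jaw":1},{"tx":0,"ty":0,"tz":0,"ax":0,"ay":0,"az":0,"jaw":1}]'
python3 - <<'E'
from h import *
capture("side");capture("side");feel(24)
E
```

```text
time_s: 11.1
eef_pos: [531.8, -334.9, 84.8]
ee_rot: [0.001, 0.992, 0.128, 0.001]
force: [-0.4, 0.1, 0.0]
grip_width: 1.001
grip_force: 0.0
feel [ 2.0000e-01 -1.7200e-01 -1.0500e-01 -5.4593e+01 -2.3656e+01  2.0000e-03] sem [0.128 0.125 0.097 0.013 0.007 0.   ] t 12.1 [ 531.2 -334.8   83.3]
time_s: 12.72
eef_pos: [531.6, -335.2, 38.4]
ee_rot: [0.001, 0.992, 0.128, 0.001]
force: [0.1, -0.5, 0.7]
grip_width: 0.601
grip_force: 0.0
time_s: 13.35
eef_pos: [531.4, -335.0, 37.7]
ee_rot: [0.0, 0.992, 0.128, 0.0]
force: [0.2, -0.2, 4.5]
grip_width: 0.286
grip_force: 39.3
time_s: 13.98
eef_pos: [530.9, -334.5, 78.8]
ee_rot: [-0.0, 0.992, 0.128, -0.0]
force: [-0.4, -0.3, -1.8]
grip_width: 0.288
grip_force: 39.3
feel [-1.1000e-02 -2.2600e-01 -1.4750e+00 -5.5529e+01 -2.4008e+01  3.0000e-03] sem [0.107 0.106 0.11  0.011 0.004 0.   ] t 15.275 [ 531.2 -334.8   79.3]
```

Left is about 0.27 kg and right about 0.15 kg, so the left is heavier. Setting the right one back.

```bash
python3 -m jog '[{"tx":0,"ty":0,"tz":18,"ax":0,"ay":0,"az":0,"jaw":1},{"tx":0,"ty":0,"tz":15,"ax":0,"ay":0,"az":0,"jaw":1},{"tx":0,"ty":0,"tz":6,"ax":0,"ay":0,"az":0,"jaw":1},{"tx":0,"ty":0,"tz":3,"ax":0,"ay":0,"az":0,"jaw":1},{"tx":0,"ty":0,"tz":0,"ax":0,"ay":0,"az":0,"jaw":1}]'
python3 -m jog '[{"tx":0,"ty":0,"tz":0,"ax":0,"ay":0,"az":0,"jaw":1},{"tx":0,"ty":0,"tz":0,"ax":0,"ay":0,"az":0,"jaw":1},{"tx":0,"ty":0,"tz":0,"ax":0,"ay":0,"az":0,"jaw":1}]'
```

```text
time_s: 15.9
eef_pos: [531.3, -334.9, 37.9]
ee_rot: [0.0, 0.992, 0.128, 0.0]
force: [-0.6, 0.1, 0.3]
grip_width: 0.284
grip_force: 39.3
time_s: 16.27
eef_pos: [531.4, -334.9, 37.7]
ee_rot: [0.0, 0.992, 0.128, 0.0]
force: [-1.7, 2.5, 3.9]
grip_width: 0.29
grip_force: 39.4
```

```bash
python3 -m jog '[{"tx":0,"ty":0,"tz":0,"ax":0,"ay":0,"az":0,"jaw":0},{"tx":0,"ty":0,"tz":0,"ax":0,"ay":0,"az":0,"jaw":-0.5},{"tx":0,"ty":0,"tz":0,"ax":0,"ay":0,"az":0,"jaw":-1},{"tx":0,"ty":0,"tz":0,"ax":0,"ay":0,"az":0,"jaw":-1},{"tx":0,"ty":0,"tz":-10,"ax":0,"ay":0,"az":0,"jaw":-1}]'
python3 -m jog '[{"tx":0,"ty":0,"tz":-36,"ax":0,"ay":0,"az":0,"jaw":-1},{"tx":0,"ty":0,"tz":-36,"ax":0,"ay":0,"az":0,"jaw":-1},{"tx":24.5,"ty":-48.5,"tz":0,"ax":0,"ay":0,"az":0,"jaw":-1},{"tx":24.5,"ty":-48.5,"tz":0,"ax":0,"ay":0,"az":0,"jaw":-1},{"tx":0,"ty":0,"tz":0,"ax":0,"ay":0,"az":0,"jaw":-1}]'
python3 - <<'E'
from h import *
capture("side");c,P,D,p,R=wcloud();print(p);tops(P,D)
hsv=cv2.cvtColor(c["color"],cv2.COLOR_RGB2HSV)
def base(P,D,c):
    b=(D>0)&(P[...,0]>600)&(P[...,0]<700)&(P[...,1]<-105)&(P[...,1]>-200)&(P[...,2]>5)&(P[...,2]<45)&(c["color"].max(-1)<75)
    n,l,st,_=cv2.connectedComponentsWithStats(b.astype(np.uint8));i=1+st[1:,4].argmax();q=P[l==i]
    print("base",len(q),cv2.minEnclosingCircle(np.float32(q[q[:,2]>17][:,:2])),np.median(q,0))
base(P,D,c)
for r in find_in("base","wrist")[:2]: u,v=map(int,r["centre"]);print(r,P[v,u])
c=capture("top");r=find_in("base","top");print(r[:1])
E
```

```text
time_s: 16.9
eef_pos: [530.9, -334.5, 47.0]
ee_rot: [-0.001, 0.992, 0.128, -0.0]
force: [0.7, 0.5, 0.8]
grip_width: 0.997
grip_force: 0.0
time_s: 17.52
eef_pos: [554.8, -225.4, 120.3]
ee_rot: [0.0, 0.992, 0.13, 0.0]
force: [-0.7, -0.6, 0.1]
grip_width: 0.996
grip_force: 0.0
[ 554.53650214 -227.44001845  120.21365149]
top 1258 [577.1 -44.2  65.8] [576.4 -43.5  65.1] [25.6 26.5  6.2]
top 168 [ 628.  -434.5   65.4] [ 628.4 -438.2   66.8] [15.8 15.7  9.5]
top 1107 [ 554.6 -228.7   72.6] [ 553.5 -229.    70.2] [26.  25.3 12.3]
top 652 [489.8 -93.9  65.6] [489.8 -93.1  65.1] [19.6 25.7  6.2]
top 471 [ 536.8 -337.3   72.3] [ 534.2 -336.7   70.1] [18.4 22.9 12.1]
top 348 [ 481.7 -484.    74.2] [ 482.  -484.1   73.6] [ 4.  28.5 22.9]
base 3807 ((662.6622314453125, -156.52139282226562), 28.874168395996094) [ 655.48631328 -161.30165378   21.20923931]
{'centre': [261.2, 48.6], 'conf': 0.87} [ 657.28625812 -155.36851598   31.07831929]
[{'centre': [317.1, 153.4], 'conf': 0.66}]
```

```bash
python3 -m jog '[{"tx":-1,"ty":1.2,"tz":30,"ax":0,"ay":0,"az":0,"jaw":-1},{"tx":0,"ty":0,"tz":30,"ax":0,"ay":0,"az":0,"jaw":-1},{"tx":0,"ty":0,"tz":22,"ax":0,"ay":0,"az":0,"jaw":-1},{"tx":0,"ty":0,"tz":0,"ax":0,"ay":0,"az":0,"jaw":-1},{"tx":0,"ty":0,"tz":0,"ax":0,"ay":0,"az":0,"jaw":0}]'
python3 -m jog '[{"tx":0,"ty":0,"tz":0,"ax":0,"ay":0,"az":0,"jaw":1},{"tx":0,"ty":0,"tz":0,"ax":0,"ay":0,"az":0,"jaw":1},{"tx":0,"ty":0,"tz":0,"ax":0,"ay":0,"az":0,"jaw":1},{"tx":0,"ty":0,"tz":0,"ax":0,"ay":0,"az":0,"jaw":1},{"tx":0,"ty":0,"tz":0,"ax":0,"ay":0,"az":0,"jaw":1}]' 40
python3 -m jog '[{"tx":0,"ty":0,"tz":-10,"ax":0,"ay":0,"az":0,"jaw":1},{"tx":0,"ty":0,"tz":-25,"ax":0,"ay":0,"az":0,"jaw":1},{"tx":0,"ty":0,"tz":-35,"ax":0,"ay":0,"az":0,"jaw":1},{"tx":0,"ty":0,"tz":-40,"ax":0,"ay":0,"az":0,"jaw":1},{"tx":0,"ty":0,"tz":-20,"ax":0,"ay":0,"az":0,"jaw":1}]'
```

```text
time_s: 18.4
eef_pos: [553.7, -230.8, 38.3]
ee_rot: [0.0, 0.992, 0.127, 0.001]
force: [0.3, 0.2, -0.0]
grip_width: 0.818
grip_force: 0.0
time_s: 19.02
eef_pos: [553.6, -230.0, 37.7]
ee_rot: [0.0, 0.992, 0.128, 0.0]
force: [0.1, 1.2, 4.9]
grip_width: 0.286
grip_force: 39.3
time_s: 19.65
eef_pos: [553.6, -230.1, 169.6]
ee_rot: [0.001, 0.992, 0.128, 0.001]
force: [0.1, -0.6, -2.8]
grip_width: 0.289
grip_force: 39.6
```

```bash
python3 -m jog '[{"tx":20,"ty":-8,"tz":0,"ax":0,"ay":0,"az":0,"jaw":1},{"tx":35,"ty":-14,"tz":0,"ax":0,"ay":0,"az":0,"jaw":1},{"tx":35,"ty":-14,"tz":0,"ax":0,"ay":0,"az":0,"jaw":1},{"tx":20,"ty":-8,"tz":0,"ax":0,"ay":0,"az":0,"jaw":1},{"tx":8.5,"ty":-3.5,"tz":0,"ax":0,"ay":0,"az":0,"jaw":1}]'
python3 -m jog '[{"tx":0,"ty":0,"tz":0,"ax":0,"ay":0,"az":0,"jaw":1},{"tx":0,"ty":0,"tz":0,"ax":0,"ay":0,"az":0,"jaw":1},{"tx":0,"ty":0,"tz":0,"ax":0,"ay":0,"az":0,"jaw":1},{"tx":0,"ty":0,"tz":0,"ax":0,"ay":0,"az":0,"jaw":1},{"tx":0,"ty":0,"tz":0,"ax":0,"ay":0,"az":0,"jaw":1}]'
python3 - <<'E'
from h import *
c=capture("side");s=sense();print(s["eef_pos"],np.abs(s["dq"]).max())
cv2.imwrite("pics/s2.png",cv2.resize(c["color"][60:320,180:480,::-1],None,fx=2,fy=2))
E
```

```text
time_s: 20.27
eef_pos: [656.3, -153.2, 166.8]
ee_rot: [-0.0, 0.992, 0.128, -0.0]
force: [0.5, -0.3, -2.2]
grip_width: 0.287
grip_force: 39.5
time_s: 20.9
eef_pos: [655.9, -154.2, 167.4]
ee_rot: [0.0, 0.992, 0.127, 0.0]
force: [0.7, 0.4, -2.3]
grip_width: 0.29
grip_force: 39.5
[ 655.93816501 -154.12402044  167.34919447] 0.0033697566050079238
```

View pics/s2.png

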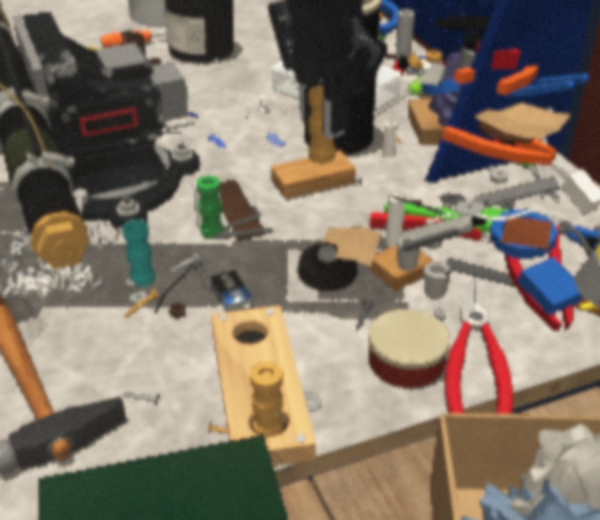

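The weight hangs upright at (320,125), above the base at (328,265). The lighter one stands upright in the right nest at (267,400), and the tin, offcut and battery are untouched. Handing in.

```bash
python3 -c "
from rig import *
print(finish_job())"
```

```text
the job is handed in; nothing more can be done
None
```

The job is handed in, with no verdict shown: the left weight felt heavier (about 0.27 kg against 0.15 kg) and is held upright about 105 mm above the base's nut, and the right one is back upright in its own nest.

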